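# Park the drill-bit case between wet rails

### The arm

A 7-joint arm with a two-finger parallel gripper is mounted at the origin on a cart in front of the work surface, level with it; the furniture and walls round the work are solid. World frame = base frame: x ahead of the robot, y to its left, z up, the work surface at z = 0. Lengths are in m, angles in rad, forces in N, time in s.
With the tool pointing down it reaches from about 0.35 to 0.9 m from the base axis. Payload 8.1 kg.
Tool frame: the origin (TCP) lies between the finger pads; the fingertips stand 22 mm ahead of it and the grasp point (between the pads) lies 3 mm ahead of it (arm.tip_reach is the distance from the TCP to the fingertips, in m); z points along the fingers, y is the line along which they close (so a half turn about z gives the same grasp; the last joint's range is limited). The gripper opens to 92 mm and grips with 3 to 60 N. Pads are 19 mm wide; open, the fingers measure 130 mm over their backs; the gripper's body (75 mm by 190 mm) begins 47 mm behind the grasp point.
Start: joints at [1.097, 0.434, 0.025, 1.573, -0.012, 1.134, -0.075], TCP at [0.226, -0.583, 0.249] pointing down, gripper open.
Joint ranges: [-2.62, 2.62], [-0.44, 2.09], [-1.27, 1.32], [0.08, 2.57], [-1.32, 4.46], [0.12, 2], [-2.74, 2.74]. Speed limits (rad/s): [2.22, 2.22, 3.01, 3.01, 3.14, 3.14, 3.14].

### API

Orientations are given as a rotation vector (axis times angle).
In Python, from cell import telemetry, vision, job, arm gives the robot as it stands. The module is installed in compiled form; this text tells all that it offers.
- The arm moves only by the shell command python3 -m creep 'ROWS' [FORCE]. ROWS is text: rows parted by semicolons, each of 7 numbers parted by spaces: the finger opening in cm, from 0 to 9.18, then the shift along the tool's x, y, z in cm, then the turn, a rotation vector about the tool's x, y, z in degrees. A call has 1 to 5 rows; each row is the pose to reach, as a shift and turn from the pose commanded when the call began, along the tool's axes at that moment; what a row does not reach only later rows make up. A row lasts 1/8 s, in which the tool goes at most 62.5 mm and 10.7 degrees, less where a joint would pass 70% of its speed; a pose out of reach is approached as far as the arm can. A call with a gripper value outside its range is refused whole. The fingers move at their own pace and stop on an object; FORCE is the grip in N (left out, the last holds). Time passes only in rows, so rows that repeat a pose let the fingers close. It gives the time, the measured TCP pose, the force, the opening and the grip force at its end, in the units of the state.
- telemetry.observe(): the state, without advancing time (a new reading comes with each control period).
- vision.get_image(name): name is "scene" or "side" or "wrist"; returns the picture (400x640x3 uint8, red, green, blue); there is no depth.
- vision.camera_info(name): a dict with "fov_y" (degrees; the focal length in pixels is half the picture's height over the tangent of half this angle, whatever the lens; pixels are square), "cx", "cy" (the principal point, pixels), "extrinsics" (4x4, takes a point from camera to world coordinates). Camera axes: x right, y down, z forward; pixel columns grow to the right and rows downward; lengths in m; the calibration is good to about 2 mm. A picture is of the moment at which its call begins: read the wrist's pose just before it. camera_info takes no time and is no camera call; for the wrist camera it gives the pose at the moment of the call.
- job.sign_off(): hands the job in; it is judged then, once.
The state is a dict: "clock": time; "joints": joint angles; "dq": joint speeds; "joint_efforts": joint torques, N m; "position": TCP position; "ee_rot": TCP orientation; "force": force on the tool from outside, world axes, zero at the start; "ft_torque": the same for the moment, N m; "width": opening from 0.0 (shut) to 1.0 (fully open); "gripper_force": force on a finger pad.
Only numpy, scipy, OpenCV 4.12 (cv2) and the standard library are available. Lean on these libraries where they do the work, as an engineer would, in place of code of your own. Each camera call takes 0.05 s, during which the arm holds its last target. There are 200 camera calls.

### The job

The two red guide rails of the parking bay have just been painted and are still wet. Line up the yellow drill-bit case in front of the bay's open mouth and push it along the bench, down the lane between the rails, until its end rests against the rubber pads of the stop, with neither the case nor the robot ever touching a rail. Only push it with the fingers, without gripping, lifting or tipping it, leave the other things on the bench undisturbed, and draw back clear when it is home.

Things in the scene. Friction and masses are not known exactly. Their poses are not given: they have to be found in the camera images.
- case: yellow drill-bit case, 0.35-0.7 kg, 45 mm high; origin at the centre of its underside. Own y along its 190 mm length: flat ends at y = -95, +95 mm. Long sides flat at own x = +58 mm (plain, away from the robot) and -52 mm (towards the robot, with two black latches out to x = -58 mm, at |y| = 39-61 mm, 13-33 mm high). Starts before the mouth, 8-35 mm off towards the robot, a little turned
- bay: parking bay fixed to the bench: lane between two red rails, mouth open to the robot's right, plywood stop (30 mm high) at the other end. Origin on the bench at the mouth, midway between the rails; own +y runs down the lane to the stop, x across it. Clear width 136 mm (x = -68 to +68). Faces of the stop's two black rubber pads at y = 200 mm, so the case's origin is at y = 105 mm when home
- rail_near: the red, wet rail nearer the robot, fixed: 14 mm wide, 22 mm high, from the mouth 204 mm along the lane; origin on the bench at its mouth end, mid-width, own y along the rail (bay x = -75 mm)
- rail_far: the red, wet rail farther from the robot, the same size; origin on the bench at its mouth end, mid-width (bay x = +75 mm)
- pencil: bystander, loose: yellow carpenter pencil lying flat beyond the far rail, 8 x 166 x 7 mm; origin at the centre of its underside
- glue: bystander, loose: white glue bottle with an orange nozzle, standing, 58 mm across, 176 mm high; origin at the centre of its underside
- jar: bystander, loose: glass jar of screws, standing, 68 mm across, 100 mm high; origin at the centre of its underside
- pack: bystander, loose: black drill battery pack, standing, 55 x 86 x 68 mm; origin at the centre of its underside
- tape_measure: bystander, loose: yellow tape measure lying flat, 68 x 92 x 34 mm; origin at the centre of its underside
- block: bystander, loose: pine offcut lying flat, 70 x 140 x 35 mm; origin at the centre of its underside

How it is judged:
By the outcome, as a careful person would: the job done as asked, in the order asked, and still so for the second after the job is handed in, with the robot touching nothing.
It also fails if it takes over 58 s, if anything falls off the work surface, if the arm or the gripper's body presses on something with over 40 N, if the wrist force passes 120 N, or if a joint passes its speed limit or range.

## Working session

There is one attempt and no reset: what is moved stays moved. The work goes in short steps, Python scripts to look and compute and a shell command to move; the robot and the scene stay as the last step left them, time stands still between calls to the robot, and variables do not carry over. Pictures are saved under pics/ and viewed, at most 10 in all, crops included, and the job is handed in when it is done.

```bash
mkdir -p pics
cat > h.py <<'E'
import numpy as np, cv2
from scipy.spatial.transform import Rotation as R
from cell import telemetry, vision, job, arm
def cam(n):
    i=vision.camera_info(n); f=200/np.tan(np.radians(i["fov_y"])/2)
    return f,i["cx"],i["cy"],np.array(i["extrinsics"])
def ray(c,uv,z):
    f,cx,cy,T=c; d=T[:3,:3]@np.array([(uv[0]-cx)/f,(uv[1]-cy)/f,1]); o=T[:3,3]
    return o+d*(z-o[2])/d[2]
def proj(c,P):
    f,cx,cy,T=c; q=(np.atleast_2d(P)-T[:3,3])@T[:3,:3]
    return np.c_[cx+f*q[:,0]/q[:,2],cy+f*q[:,1]/q[:,2]]
def snap(n,name):
    im=vision.get_image(n); cv2.imwrite(f"pics/{name}.png",im[:,:,::-1]); return im
E
python3 - <<'E'
from h import *
s=telemetry.observe(); print({k:np.round(v,3) for k,v in s.items()}, arm.tip_reach)
print(R.from_rotvec(s["ee_rot"]).as_matrix().round(3))
for n in("scene","side"):
    snap(n,n+"0"); c=cam(n); print(n,c[0],c[1],c[2],c[3].round(3).tolist())
E
```

```text
{'clock': np.float64(0.0), 'joints': array([ 1.097,  0.435,  0.025,  1.574, -0.012,  1.134, -0.075]), 'dq': array([ 0.   ,  0.003,  0.001, -0.001,  0.001,  0.001,  0.001]), 'joint_efforts': array([-1.0000e-03, -6.6785e+01,  9.8400e-01, -3.1446e+01, -6.1000e-02,
        4.3000e-02,  0.0000e+00]), 'position': array([ 0.226, -0.582,  0.248]), 'ee_rot': array([-3.086e+00, -5.790e-01,  1.000e-03]), 'force': array([ 0.132, -0.407,  0.045]), 'ft_torque': array([0.004, 0.028, 0.091]), 'gripper_force': np.float64(0.0), 'width': np.float64(0.999)} 0.022
[[ 0.932  0.362 -0.001]
 [ 0.362 -0.932  0.001]
 [-0.    -0.002 -1.   ]]
scene 449.54456323352775 316.6773026830699 197.33865429382504 [[-0.526, -0.505, 0.684, -0.589], [-0.85, 0.328, -0.411, 0.731], [-0.017, -0.798, -0.602, 1.029], [0.0, 0.0, 0.0, 1.0]]
side 479.3569566386357 309.22936657824107 194.1184451146839 [[0.083, -0.761, 0.643, -0.751], [-0.997, -0.056, 0.062, -0.081], [-0.011, -0.646, -0.763, 1.537], [0.0, 0.0, 0.0, 1.0]]
```

View pics/scene0.png

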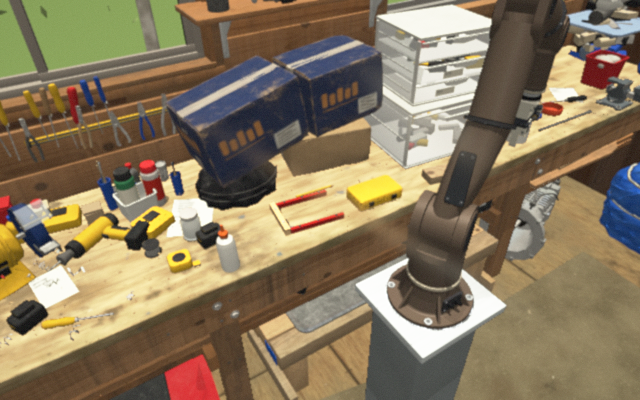

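View pics/side0.png

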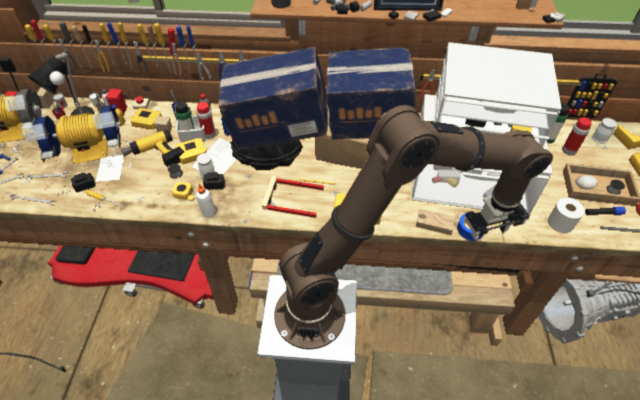

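The scene view shows the case at about (375,192) and the bay at (275–343, 187–230), with its mouth towards the case. In the side view the arm hides the case. I'll zoom in on the scene view.

Run:
```python
from h import *
im=cv2.imread("pics/scene0.png")[165:245,255:415]
cv2.imwrite("pics/crop0.png",cv2.resize(im,None,fx=5,fy=5,interpolation=cv2.INTER_CUBIC))
c=cam("scene")
for p,z in [((343,216),.022),((287,230),.022),((332,189),.022),((275,207),.022)]: print(p,ray(c,p,z).round(3))
snap("wrist","wrist0")
```

```text
(343, 216) [0.411 0.024 0.022]
(287, 230) [0.453 0.225 0.022]
(332, 189) [ 0.567 -0.033  0.022]
(275, 207) [0.587 0.201 0.022]
```

View pics/crop0.png

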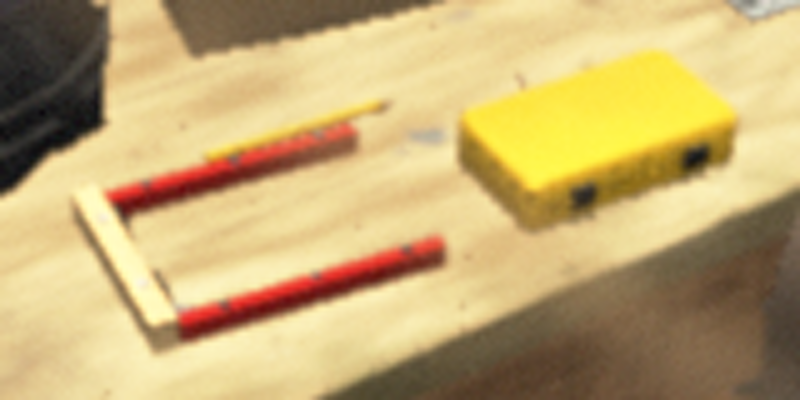

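The crop shows the case's top corners at about (462,120), (530,188), (735,120) and (660,52), with the latches on the robot side. The rail mouth ends are at about (443,238) and (355,130), and the pencil lies just beyond the far rail.

Run:
```python
from h import *
c=cam("scene"); g=lambda u,v,z: ray(c,(255+u/5,165+v/5),z).round(3)
for p in [(462,118),(530,190),(737,120),(660,50)]: print("case",g(*p,.045))
for p in [(445,238),(435,262)]: print("near mouth",g(*p,.022),g(*p,0))
for p in [(180,312),(105,192),(350,127)]: print("rails",g(*p,.022))
w=cam("wrist"); s=telemetry.observe()
M=R.from_rotvec(s["ee_rot"]).as_matrix()
print("wrist f",w[0],"cam in tool",(M.T@(w[3][:3,3]-s["position"])).round(3),(M.T@w[3][:3,:3]).round(3))
```

```text
case [ 0.512 -0.065  0.045]
case [ 0.413 -0.055  0.045]
case [ 0.399 -0.234  0.045]
case [ 0.502 -0.244  0.045]
near mouth [0.425 0.01  0.022] [ 0.447 -0.006  0.   ]
near mouth [0.407 0.031 0.022] [0.428 0.016 0.   ]
rails [0.457 0.207 0.022]
rails [0.604 0.188 0.022]
rails [ 0.574 -0.006  0.022]
wrist f 314.77034860009354 cam in tool [ 0.07   0.001 -0.135] [[ 0.001 -0.964 -0.265]
 [ 1.     0.001  0.   ]
 [-0.    -0.265  0.964]]
```

```bash
python3 -m creep '5 4 -4.2 -2 0 0 -5.5; 5 8 -8.5 -4 0 0 -11; 5 12 -13 -6 0 0 -16.5; 5 16 -17.5 -8 0 0 -22; 5 20 -22 -8 0 0 -28'
python3 - <<'E'
from h import *
s=telemetry.observe();M=R.from_rotvec(s["ee_rot"]).as_matrix()
yaw=np.degrees(np.arctan2(M[1,0],M[0,0]));d=M.T@(np.array([.46,0,.33])-s["position"])
print(s["clock"],s["position"].round(3),yaw.round(1),(d*100).round(1),78-yaw)
E
```

```text
clock: 0.78
position: [0.3341, -0.3036, 0.3301]
ee_rot: [2.852, 1.312, 0.002]
force: [1.7, -0.0, 0.1]
width: 0.554
gripper_force: 0.0
0.775 [ 0.334 -0.304  0.33 ] 49.4 [ 31.2 -10.2  -0. ] 28.588294560216653
```

```bash
python3 -m creep '5 5.8 -1.9 0 0 0 -6; 5 11.6 -3.8 0 0 0 -12; 5 17.4 -5.7 0 0 0 -18; 5 23.2 -7.6 0 0 0 -24; 5 29 -9.5 0 0 0 -28.5'; python3 -m creep '5 1 0 0 0 0 0; 5 1 0 0 0 0 0'
python3 - <<'E'
from h import *
s=telemetry.observe();c=cam("wrist");np.savez("w1.npz",f=c[0],cx=c[1],cy=c[2],T=c[3])
print(s["clock"],s["position"].round(3),s["dq"].round(3))
snap("wrist","wrist1")
E
```

```text
clock: 1.4
position: [0.4508, -0.0216, 0.3288]
ee_rot: [2.443, 1.974, 0.0]
force: [0.9, -0.8, -0.3]
width: 0.544
gripper_force: 0.0
clock: 1.65
position: [0.4524, -0.0135, 0.3285]
ee_rot: [-2.445, -1.972, 0.001]
force: [-0.4, -0.7, -0.4]
width: 0.541
gripper_force: 0.0
1.65 [ 0.452 -0.013  0.328] [ 0.027 -0.008  0.036  0.009  0.003  0.002  0.013]
```

View pics/wrist1.png

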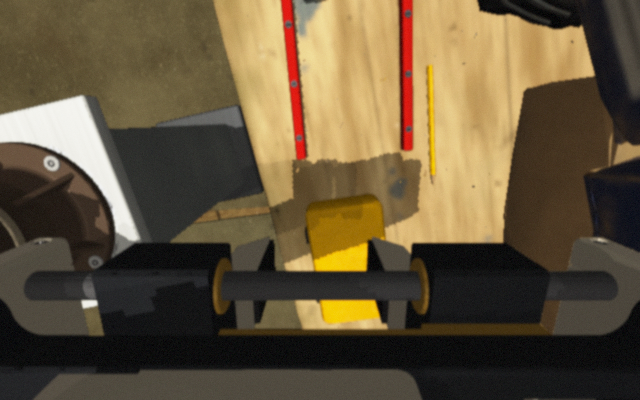

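The wrist view shows the rail mouth ends at about (302,158) and (407,150). The case spans (306–384, 195–322), with its front and back edges visible between the fingers, and the pencil is at (432,65–180). I'll fit silhouettes to both views.

```bash
cat > fit.py <<'E'
from h import *
from scipy.optimize import minimize
def box(x0,x1,y0,y1,z1): return np.array([[x,y,z] for x in(x0,x1) for y in(y0,y1) for z in(0,z1)])
RAILS=[box(-.082,-.068,0,.204,.022),box(.068,.082,0,.204,.022)]
CASE=[box(-.052,.058,-.095,.095,.045)]
def render(c,boxes,p,S=4):
    m=np.zeros((400*S,640*S),np.uint8); a=p[2]; Rz=np.array([[np.cos(a),-np.sin(a)],[np.sin(a),np.cos(a)]])
    for b in boxes:
        P=b.copy(); P[:,:2]=b[:,:2]@Rz.T+p[:2]
        q=(proj(c,P)+.5)*S-.5
        cv2.fillConvexPoly(m,cv2.convexHull(np.round(q*16).astype(np.int32)),255,shift=4)
    return cv2.resize(m,(640,400),interpolation=cv2.INTER_AREA)/255.
def masks(im,kind):
    h=cv2.cvtColor(im,cv2.COLOR_RGB2HSV).astype(int); H,S,V=h[...,0],h[...,1],h[...,2]
    m=((H<8)|(H>170))&(S>150)&(V>90) if kind=="red" else (H>18)&(H<32)&(S>185)&(V>60)
    m=m.astype(np.uint8)
    return m if kind=="red" else cv2.morphologyEx(m,cv2.MORPH_CLOSE,np.ones((7,7)))
def fit(obs,boxes,p0):
    # obs: (cam, mask, roi weight)
    cost=lambda p: sum((w*np.abs(render(c,boxes,p)-m)).sum() for c,m,w in obs)
    best=None
    for s in (.012,.004):
        p0=p0 if best is None else best.x
        sim=np.vstack([p0]+[np.array(p0)+d for d in np.diag([s,s,s*6])])
        best=minimize(cost,p0,method="Nelder-Mead",options=dict(initial_simplex=sim,xatol=1e-4,fatol=.1))
    return best.x,best.fun,[ (w*np.abs(render(c,boxes,best.x)-m)).sum() for c,m,w in obs]
def roi(*r):
    w=np.zeros((400,640))
    for u0,u1,v0,v1 in r: w[v0:v1,u0:u1]=1
    return w
def rel(b,p):
    a=b[2]; d=p[:2]-b[:2]
    return np.array([np.cos(a)*d[0]+np.sin(a)*d[1],-np.sin(a)*d[0]+np.cos(a)*d[1],np.degrees(p[2]-a)])
E
python3 - <<'E'
from fit import *
rd=lambda n:cv2.imread(f"pics/{n}.png")[:,:,::-1].copy()
z=np.load("w1.npz");cw=(float(z["f"]),float(z["cx"]),float(z["cy"]),z["T"]);cs=cam("scene")
W,S=rd("wrist1"),rd("scene0")
rw=roi((260,440,0,240));rs=roi((255,350,170,240))
ow=(cw,masks(W,"red"),rw);os_=(cs,masks(S,"red"),rs)
b0=[.494,.003,-.2]
for o in([ow],[os_],[ow,os_]):
    b=fit(o,RAILS,b0);print("bay",b[0].round(4),np.degrees(b[0][2]).round(2),b[1:])
yw=(cw,masks(W,"y"),roi((280,366,170,245),(366,395,170,235),(324,395,305,328)));ys=(cs,masks(S,"y"),roi((340,415,165,215)))
for o in([yw],[ys],[yw,ys]):
    c=fit(o,CASE,[.456,-.15,-.07]);print("case",c[0].round(4),np.degrees(c[0][2]).round(2),c[1:],rel(b[0],c[0]).round(4))
v=W.copy()[:, :, ::-1].copy()
for m in(render(cw,RAILS,b[0]),render(cw,CASE,c[0]),):
    k,_=cv2.findContours((m>.5).astype(np.uint8),0,2);cv2.drawContours(v,k,-1,(255,0,0),1)
for k in(ow[1],yw[1]): v[k>0]=v[k>0]//2+np.array([0,127,0],np.uint8)
v2=S[:,:,::-1].copy()
for m in(render(cs,RAILS,b[0]),render(cs,CASE,c[0]),):
    k,_=cv2.findContours((m>.5).astype(np.uint8),0,2);cv2.drawContours(v2,k,-1,(255,0,0),1)
cv2.imwrite("pics/fit1.png",np.vstack([cv2.resize(v[0:335,230:450],None,fx=1.6,fy=1.6)[:, :352],cv2.resize(v2[165:245,255:415],(352,176*1)[:2] and (352,60))])if 0 else np.hstack([cv2.resize(v[0:330,240:450],(378,594)),cv2.resize(np.vstack([v2[165:245,255:415]]*1),(416,594*0+208)) if 0 else cv2.copyMakeBorder(cv2.resize(v2[165:245,255:415],(416,208)),0,386,0,0,0)]))
E
```

```text
bay [ 5.033e-01  1.000e-04 -1.307e-01] -7.49 (np.float64(1123.905882352941), [np.float64(1123.905882352941)])
bay [ 0.5071 -0.001  -0.0944] -5.41 (np.float64(332.0431372549019), [np.float64(332.0431372549019)])
bay [ 5.032e-01  3.000e-04 -1.351e-01] -7.74 (np.float64(1466.9686274509802), [np.float64(1126.1333333333332), np.float64(340.83529411764704)])
case [ 0.4534 -0.1532 -0.1998] -11.45 (np.float64(496.7803921568628), [np.float64(496.7803921568628)]) [-0.0286 -0.1589 -3.7048]
case [ 0.4714 -0.1737  0.0182] 1.04 (np.float64(696.8980392156864), [np.float64(696.8980392156864)]) [-8.0000e-03 -1.7670e-01  8.7871e+00]
case [ 0.4542 -0.154  -0.1821] -10.43 (np.float64(1249.3058823529411), [np.float64(501.6588235294118), np.float64(747.6470588235294)]) [-0.0278 -0.1595 -2.689 ]
```

View pics/fit1.png

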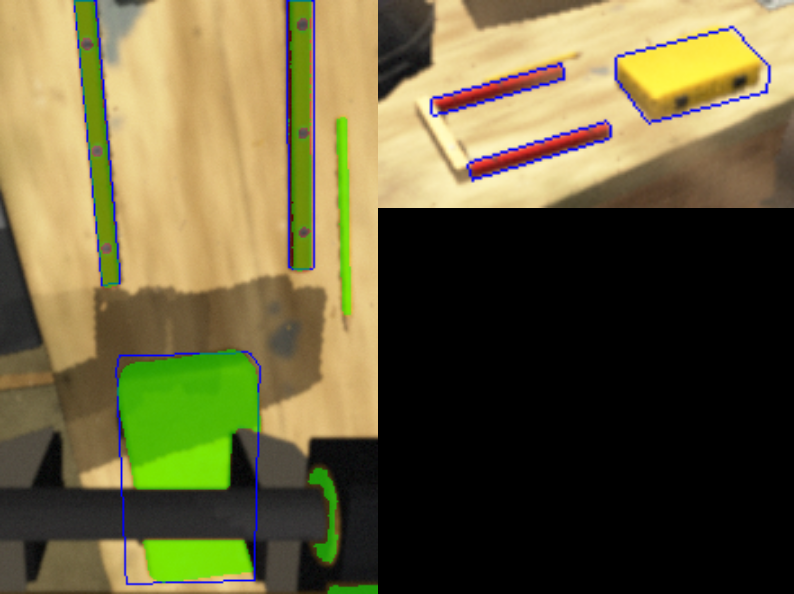

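The rail fit is good. A finger hides part of the case and biases its fit, so I'll move back for a clear view of the case and the mouth.

```bash
python3 -m creep '5 -5 0 0 0 0 -2; 5 -10 0 0 0 0 -4; 5 -15 -1 0 0 0 -4.5; 5 -16 -1 0 0 0 -4.5; 5 -16 -1 0 0 0 -4.5'
python3 - <<'E'
from fit import *
python=0
s=telemetry.observe();c=cam("wrist");np.savez("w2.npz",f=c[0],cx=c[1],cy=c[2],T=c[3])
print(s["clock"],s["position"].round(3),s["dq"].round(3))
W=snap("wrist","wrist2")
mr,my=masks(W,"red"),masks(W,"y")
v=W[:,:,::-1].copy(); v[(mr>0)]=(255,0,0); e=cv2.morphologyEx(my,cv2.MORPH_GRADIENT,np.ones((3,3)));v[e>0]=(0,255,0)
cv2.imwrite("pics/w2v.png",cv2.resize(v[0:300,200:500],(600,600)))
E
```

```text
clock: 2.33
position: [0.4082, -0.1691, 0.3287]
ee_rot: [2.371, 2.061, -0.0]
force: [0.4, 1.6, -0.8]
width: 0.543
gripper_force: 0.0
2.325 [ 0.408 -0.169  0.329] [-0.035  0.001 -0.04  -0.005 -0.006 -0.    -0.014]
```

View pics/w2v.png

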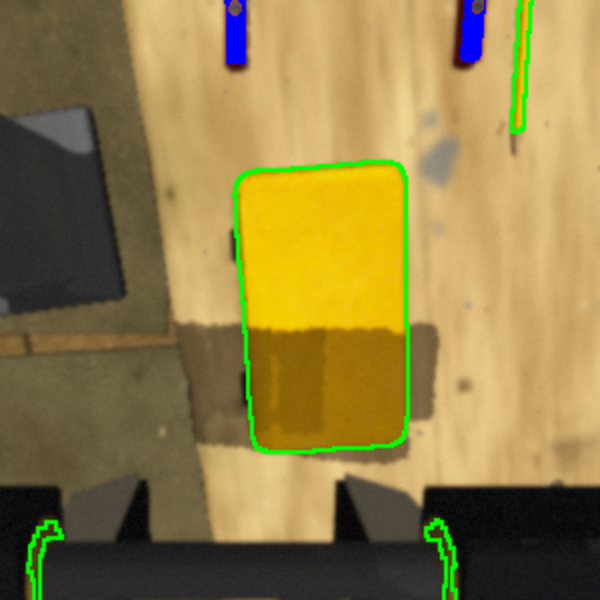

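The view is clear. The case is fully outlined at (235–408, 162–452) in this 2x crop, and the rail mouth ends are at (236,68) and (468,65).

```bash
cat > meas.py <<'E'
from fit import *
def load(n):
    z=np.load(n+".npz");return (float(z["f"]),float(z["cx"]),float(z["cy"]),z["T"])
B=np.array([.5032,.0003,-.1330])
E
python3 - <<'E'
from meas import *
rd=lambda n:cv2.imread(f"pics/{n}.png")[:,:,::-1].copy()
c1,c2=load("w1"),load("w2"); W1,W2=rd("wrist1"),rd("wrist2")
o1=(c1,masks(W1,"red"),roi((270,320,0,175),(390,420,0,175)));o2=(c2,masks(W2,"red"),roi((300,335,0,50),(420,450,0,50)))
for o in([o1],[o2],[o1,o2]):
    b=fit(o,RAILS,B);print("bay",b[0].round(4),np.degrees(b[0][2]).round(2),b[2])
B=b[0]
oc=(c2,masks(W2,"y"),roi((300,430,70,240)))
for p0 in([.456,-.15,-.07],[.46,-.15,-.15]):
    c=fit([oc],CASE,p0);print("case",c[0].round(4),np.degrees(c[0][2]).round(2),c[2],"in bay",rel(B,c[0]).round(4))
s=telemetry.observe();M=R.from_rotvec(s["ee_rot"]).as_matrix()
yaw=np.arctan2(M[1,0],M[0,0])
print("tool in bay",rel(B,np.r_[s["position"][:2],yaw-np.pi/2]).round(4))
E
```

```text
bay [ 5.033e-01  2.000e-04 -1.330e-01] -7.62 [np.float64(1108.3176470588237)]
bay [ 0.5035  0.0027 -0.1285] -7.36 [np.float64(307.3058823529412)]
bay [ 0.5034  0.002  -0.1336] -7.65 [np.float64(1126.3176470588235), np.float64(314.035294117647)]
case [ 0.4613 -0.157  -0.0628] -3.6 [np.float64(615.5176470588235)] in bay [-0.0206 -0.1633  4.0581]
case [ 0.4614 -0.157  -0.0683] -3.91 [np.float64(601.5058823529412)] in bay [-0.0204 -0.1632  3.7421]
tool in bay [-0.0712 -0.181  -0.1927]
```

Run:
```python
from meas import *
rd=lambda n:cv2.imread(f"pics/{n}.png")[:,:,::-1].copy()
c1,c2=load("w1"),load("w2"); W1,W2=rd("wrist1"),rd("wrist2")
def red(W):
    h=cv2.cvtColor(W,cv2.COLOR_RGB2HSV).astype(int);return (((h[...,0]<6)|(h[...,0]>172))&(h[...,1]>170)&(h[...,2]>35)).astype(np.uint8)
o1=(c1,red(W1),roi((270,320,0,175),(390,420,0,175)));o2=(c2,red(W2),roi((300,335,0,50),(420,450,0,50)))
for o in([o1],[o2],[o1,o2]):
    b=fit(o,RAILS,B);print("bay",b[0].round(4),np.degrees(b[0][2]).round(2),b[2])
# rail edges per row, unprojected, in bay coords
for n,c,W,cols,rows in(("w1",c1,W1,[(270,320),(390,420)],(5,60,110,140)),("w2",c2,W2,[(300,335),(420,450)],(5,15,25))):
    m=red(W)
    for r in rows:
        for a,bb in cols:
            u=np.flatnonzero(m[r,a:bb])+a
            print(n,r,u[0],u[-1],[ (rel(b[0],np.r_[ray(c,(e,r),z)[:2],0])[:2]*1000).round(1).tolist() for e,z in((u[0]-.5,.022),(u[0]-.5,0),(u[-1]+.5,.022),(u[-1]+.5,0))])
m=masks(W2,"y").copy(); m[245:]=0; m[:70]=0
k=max(cv2.findContours(m,0,cv2.CHAIN_APPROX_NONE)[0],key=cv2.contourArea)[:,0]
P=np.array([ray(c2,p,.045)[:2] for p in k],np.float32)
print("rect",cv2.minAreaRect(P*1000), "cam xy",c2[3][:3,3].round(3))
```

```text
bay [ 5.033e-01  1.000e-04 -1.330e-01] -7.62 [np.float64(1143.6941176470589)]
bay [ 0.5033  0.0012 -0.1293] -7.41 [np.float64(274.12549019607843)]
bay [ 5.032e-01  5.000e-04 -1.335e-01] -7.65 [np.float64(1146.2), np.float64(278.57254901960783)]
w1 5 282 292 [[-81.2, 188.9], [-83.1, 195.9], [-67.7, 187.8], [-68.9, 194.7]]
w1 5 400 411 [[64.2, 177.4], [69.5, 183.8], [78.9, 176.3], [85.0, 182.6]]
w1 60 287 296 [[-81.8, 126.2], [-83.7, 130.1], [-68.9, 125.2], [-70.2, 129.0]]
w1 60 400 411 [[63.4, 114.8], [68.7, 118.1], [78.8, 113.6], [84.9, 116.8]]
w1 110 292 301 [[-81.7, 64.4], [-83.6, 65.1], [-68.3, 63.3], [-69.6, 64.0]]
w1 110 401 411 [[64.0, 52.9], [69.4, 53.1], [78.7, 51.7], [84.8, 51.9]]
w1 140 296 304 [[-80.3, 24.7], [-82.1, 23.5], [-67.9, 23.7], [-69.1, 22.4]]
w1 140 402 411 [[64.9, 13.3], [70.4, 11.5], [78.6, 12.2], [84.7, 10.3]]
w2 5 313 322 [[-81.2, 25.8], [-81.7, 32.6], [-68.9, 25.8], [-68.7, 32.6]]
w2 5 429 441 [[62.3, 25.1], [68.9, 31.9], [78.3, 25.1], [85.8, 31.8]]
w2 15 313 322 [[-81.4, 14.8], [-81.8, 21.1], [-68.9, 14.8], [-68.8, 21.0]]
w2 15 429 441 [[63.2, 14.2], [69.9, 20.4], [79.4, 14.1], [87.0, 20.3]]
w2 25 313 322 [[-81.5, 3.7], [-82.0, 9.4], [-68.9, 3.6], [-68.8, 9.3]]
w2 25 428 440 [[62.9, 3.0], [69.6, 8.7], [79.2, 2.9], [86.8, 8.6]]
rect ((464.7663269042969, -155.57827758789062), (186.7064208984375, 108.12837219238281), 86.35661315917969) cam xy [ 0.417 -0.1    0.463]
```

Fits in the bay frame: the case is at (-20, -160) mm, turned +4°, and its top measures 187×108 mm, close to the known 190×110. The bay is at (0.5032, 0.0005), yaw -7.65°. My plan has two steps:
1. Push the case's near side between the latches, with both fingers in line with the lane. This shifts and squares it.
2. Push its end down the lane.

```bash
sed -i 's/^B=.*/B=np.array([.5032,.0005,-.1335])\ndef tool():\n    s=telemetry.observe();M=R.from_rotvec(s["ee_rot"]).as_matrix();p=s["position"]\n    print("t",s["clock"],"tool in bay mm",(rel(B,np.r_[p[:2],0])[:2]*1000).round(1),"z",(p[2]*1000).round(1),"yaw rel",np.degrees(np.arctan2(M[1,0],M[0,0])-B[2]).round(2),"tilt",(M[:2,2]*57.3).round(2),"F bay",(rel(np.r_[0,0,B[2]],np.r_[s["force"][:2],0])[:2]).round(1),s["force"][2].round(1),"w",s["width"].round(2))/' meas.py
python3 -m creep '2.5 1 -2 0 0 0 10; 2.5 1.9 -4.4 0 0 0 20; 2.5 1.9 -4.4 0 0 0 30; 2.5 1.9 -4.4 0 0 0 40; 2.5 1.9 -4.4 0 0 0 50'; python3 -m creep '2.5 0 0 3 0 0 10; 2.5 0 0 7 0 0 20; 2.5 0 0 12 0 0 30; 2.5 0 0 17 0 0 40; 2.5 0 0 17 0 0 40'; python3 -c "from meas import *; tool()"
```

```text
clock: 3.0
position: [0.3683, -0.1416, 0.3288]
ee_rot: [3.019, 0.867, 0.0]
force: [-0.1, 0.3, -0.4]
width: 0.271
gripper_force: 0.0
clock: 3.62
position: [0.366, -0.1412, 0.1567]
ee_rot: [-3.132, 0.207, 0.01]
force: [-0.0, 0.4, 0.7]
width: 0.273
gripper_force: 0.0Traceback (most recent call last):
  File "<string>", line 1, in <module>
    from meas import *; tool()
                        ~~~~^^
  File "meas.py", line 7, in tool
    print("t",s["clock"],"tool in bay mm",(rel(B,np.r_[p[:2],0])[:2]*1000).round(1),"z",(p[2]*1000).round(1),"yaw rel",np.degrees(np.arctan2(M[1,0],M[0,0])-B[2]).round(2),"tilt",(M[:2,2]*57.3).round(2),"F bay",(rel(np.r_[0,0,B[2]],np.r_[s["force"][:2],0])[:2]).round(1),s["force"][2].round(1),"w",s["width"].round(2))
                                                                                                                                                                                                                                                                                                         ^^^^^^^^^^^^^^^^
AttributeError: 'float' object has no attribute 'round'
```

```bash
sed -i 's/s\["force"\]\[2\].round(1)/round(s["force"][2],1)/' meas.py; python3 -c "from meas import *; tool()"
```

```text
Traceback (most recent call last):
  File "meas.py", line 7, in tool
    print("t",s["clock"],"tool in bay mm",(rel(B,np.r_[p[:2],0])[:2]*1000).round(1),"z",(p[2]*1000).round(1),"yaw rel",np.degrees(np.arctan2(M[1,0],M[0,0])-B[2]).round(2),"tilt",(M[:2,2]*57.3).round(2),"F bay",(rel(np.r_[0,0,B[2]],np.r_[s["force"][:2],0])[:2]).round(1),round(s["force"][2],1),"w",s["width"].round(2))
                                                                                                                                                                                                                                                                                                         ^^^^^^^^^^^^^^^^
AttributeError: 'float' object has no attribute 'round'
```

```bash
sed -i 's/s\["width"\].round(2)/round(s["width"],2)/;s/(p\[2\]\*1000).round(1)/round(p[2]*1000,1)/' meas.py; python3 -c "from meas import *; tool()"
```

```text
t 3.625 tool in bay mm [-117.1 -158.7] z 156.7 yaw rel 0.1 tilt [-0.35  0.15] F bay [-0.1  0.4] 0.7 w 0.27
```

```bash
python3 -m creep '2.5 0 0.3 5 0 0 0; 2.5 0 0.3 9.5 0 0 0; 2.5 0 0.3 12 0 0 0; 2.5 0 0.3 12.4 0 0 0; 2.5 0 0.3 12.4 0 0 0'; python3 -c "from meas import *; tool()"
```

```text
clock: 4.25
position: [0.3689, -0.1461, 0.0361]
ee_rot: [3.134, -0.209, 0.003]
force: [-0.4, 0.8, 0.4]
width: 0.268
gripper_force: 0.0
t 4.25 tool in bay mm [-113.6 -163.2] z 36.1 yaw rel 0.04 tilt [ 0.11 -0.05] F bay [-0.5  0.7] 0.4 w 0.27
```

```bash
python3 -m creep '2.5 1 0 0.2 0 0 0; 2.5 1.8 0 0.3 0 0 0; 2.5 2.5 0 0.3 0 0 0; 2.5 3.0 0 0.3 0 0 0; 2.5 3.5 0 0.3 0 0 0'; python3 -c "from meas import *; tool()"; python3 -m creep '2.5 0.4 0 0 0 0 0; 2.5 0.8 0 0 0 0 0; 2.5 1.1 0 0 0 0 0; 2.5 1.2 0 0 0 0 0; 2.5 1.2 0 0 0 0 0';python3 -c "from meas import *; tool()"
```

```text
clock: 4.88
position: [0.4014, -0.1506, 0.0315]
ee_rot: [-3.134, 0.212, 0.003]
force: [-4.1, 1.1, 2.3]
width: 0.269
gripper_force: 1.9
t 4.875 tool in bay mm [ -80.8 -163.3] z 31.5 yaw rel -0.1 tilt [-0.12  0.01] F bay [-4.2  0.5] 2.3 w 0.27
clock: 5.5
position: [0.4144, -0.1524, 0.0318]
ee_rot: [3.134, -0.213, 0.001]
force: [0.1, 0.3, 0.2]
width: 0.271
gripper_force: 0.4
t 5.5 tool in bay mm [ -67.7 -163.4] z 31.8 yaw rel -0.11 tilt [ 0.03 -0.01] F bay [0.  0.3] 0.2 w 0.27
```

```bash
python3 -m creep '2.5 -2 0 0 0 0 0; 2.5 -3 0 -5 0 0 0; 2.5 -3 0 -11 0 0 0; 2.5 -3 0 -17 0 0 0; 2.5 -3 0 -23 0 0 0'; python3 -m creep '2.5 0 0 -5 0 0 0; 2.5 0 0 -5 0 0 0; 2.5 0 0 -5 0 0 0'
cat > look.py <<'E'
from meas import *
import sys
def look(n,r0,cr,p0):
    tool(); c=cam("wrist"); W=snap("wrist",n)
    m=masks(W,"y")*roi(cr).astype(np.uint8)
    ks=[k[:,0] for k in cv2.findContours(m,0,cv2.CHAIN_APPROX_NONE)[0]]; k=max(ks,key=lambda k:cv2.contourArea(k.reshape(-1,1,2)))
    P=np.array([ray(c,p,.045)[:2] for p in k],np.float32)*1000
    x,y,w,h=cv2.boundingRect(k.reshape(-1,1,2)); r=cv2.minAreaRect(P); bp=cv2.boxPoints(r)
    e=bp[1]-bp[0] if np.linalg.norm(bp[1]-bp[0])>np.linalg.norm(bp[2]-bp[1]) else bp[2]-bp[1]
    if e[1]<0: e=-e
    yaw=np.arctan2(-e[0],e[1]); o=np.array(r[0])/1000-.003*np.array([np.cos(yaw),np.sin(yaw)])
    q=rel(B,np.r_[o,yaw]); print("px box",x,y,w,h,"size",np.round(r[1],1),"case in bay mm",(q[:2]*1000).round(1),"yaw",q[2].round(2))
    v=W[:,:,::-1].copy()
    cv2.polylines(v,[np.round(k).astype(np.int32).reshape(-1,1,2)],True,(0,255,0)); cv2.imwrite(f"pics/{n}v.png",v)
E
python3 -c "
from look import *
look('w3',None,(0,640,0,240),None)"
```

```text
clock: 6.12
position: [0.3844, -0.1483, 0.2643]
ee_rot: [3.134, -0.213, 0.003]
force: [1.5, -1.5, -0.4]
width: 0.273
gripper_force: 0.0
clock: 6.5
position: [0.3842, -0.1484, 0.3115]
ee_rot: [3.134, -0.213, 0.001]
force: [-0.4, 0.7, -0.8]
width: 0.274
gripper_force: 0.0
t 6.5 tool in bay mm [ -98.1 -163.4] z 311.5 yaw rel -0.13 tilt [ 0.02 -0.03] F bay [-0.5  0.6] -0.8 w 0.27
px box 240 48 158 97 size [186.5 107.9] case in bay mm [  -5.8 -163.2] yaw 1.01
```

View pics/w3v.png

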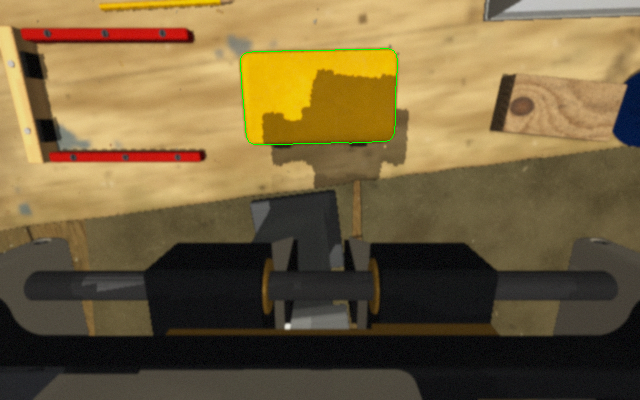

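The view shows the whole bay: the rails at rows about 34 and 156 with mouth ends at x = 193 and 205, and the stop pads at x of about 40. The case is at (240–398, 48–145). I'll refine the bay pose from it.

Run:
```python
from meas import *
W=cv2.imread("pics/w3.png")[:,:,::-1].copy();c=cam("wrist")
h=cv2.cvtColor(W,cv2.COLOR_RGB2HSV).astype(int);m=(((h[...,0]<7)|(h[...,0]>172))&(h[...,1]>160)&(h[...,2]>35))
for nm,r0,r1,u0,u1 in(("far",20,50,60,185),("near",142,170,75,195)):
    for edge in(0,-1):
        L=[]
        for u in range(u0,u1):
            v=np.flatnonzero(m[r0:r1,u])+r0
            if len(v)>4: L.append((u,v[edge]+(-.5 if edge==0 else .5)))
        L=np.array(L); k=np.polyfit(L[:,0],L[:,1],1)
        for z in(0,.022):
            P=np.array([rel(B,np.r_[ray(c,(u,np.polyval(k,u)),z)[:2],0])[:2]*1000 for u in(60,190)])
            print(nm,"top" if edge==0 else "bot",z,P.round(1).tolist(),"ang",np.degrees(np.arctan2(-(P[0]-P[1])[0],(P[0]-P[1])[1])).round(2))
    us=np.flatnonzero(m[r0+8:r1-8].sum(0)>3); e=max(us[us<230]); print(nm,"mouth u",e,[(rel(B,np.r_[ray(c,(e+.5,(r0+r1)/2),z)[:2],0])[:2]*1000).round(1) for z in(0,.022)])
y=masks(W,"y")[48:146,240:400]
L=np.array([(u+240,np.flatnonzero(y[:,u])[[0,-1]]+48) for u in range(15,140)],dtype=object)
for j in(0,1):
    k=np.polyfit(L[:,0].astype(float),[a[j] for a in L[:,1]],1); P=np.array([rel(B,np.r_[ray(c,(u,np.polyval(k,u)+(j-.5)),.045)[:2],0])[:2]*1000 for u in(250,390)]); print("case side",P.round(1).tolist(),"ang",np.degrees(np.arctan2(-(P[0]-P[1])[0],(P[0]-P[1])[1])).round(2))
```

```text
far top 0 [[83.6, 166.1], [83.9, 0.9]] ang 0.09
far top 0.022 [[78.1, 149.8], [78.4, -7.3]] ang 0.09
far bot 0 [[68.4, 169.5], [68.2, 2.7]] ang -0.05
far bot 0.022 [[63.6, 153.0], [63.5, -5.6]] ang -0.05
far mouth u 192 [array([75.7, -1.4]), array([70.6, -9.4])]
near top 0 [[-71.1, 200.4], [-70.2, 18.1]] ang 0.29
near top 0.022 [[-69.0, 182.4], [-68.1, 9.1]] ang 0.29
near bot 0 [[-85.2, 203.5], [-85.0, 19.7]] ang 0.07
near bot 0.022 [[-82.4, 185.3], [-82.1, 10.6]] ang 0.07
near mouth u 203 [array([-77.8,  -0.1]), array([-75.4,  -8.2])]
case side [[48.8, -82.9], [51.5, -245.4]] ang 0.95
case side [[-59.1, -76.3], [-55.2, -251.5]] ang 1.29
```

```bash
python3 -m creep '2.5 0 0 6 0 0 1; 2.5 0 0 12 0 0 1; 2.5 0 0 18 0 0 1; 2.5 0 0 24 0 0 1; 2.5 0 0 27 0 0 1'; python3 -m creep '2.5 0.6 0 0.9 0 0 0; 2.5 1.4 0 1 0 0 0; 2.5 2.2 0 1 0 0 0; 2.5 2.6 0 1 0 0 0; 2.5 2.9 0 1 0 0 0';python3 -c "from meas import *; tool()"
```

```text
clock: 7.18
position: [0.3815, -0.1472, 0.0381]
ee_rot: [-3.13, 0.239, 0.009]
force: [0.3, 0.1, 0.7]
width: 0.274
gripper_force: 0.0
clock: 7.8
position: [0.4137, -0.153, 0.0324]
ee_rot: [3.132, -0.24, 0.002]
force: [-0.1, -0.1, -0.0]
width: 0.274
gripper_force: 0.0
t 7.8 tool in bay mm [ -68.3 -164.1] z 32.4 yaw rel -1.13 tilt [ 0.08 -0.03] F bay [-0.1 -0.1] -0.0 w 0.27
```

```bash
python3 -m creep '2.5 0.2 0 0 0 0 0; 2.5 0.4 0 0 0 0 0; 2.5 0.6 0 0 0 0 0; 2.5 0.7 0 0 0 0 0; 2.5 0.7 0 0 0 0 0'; python3 -c "from meas import *; tool()"; python3 -m creep '2.5 -2 0 0 0 0 0; 2.5 -3.5 0 -5 0 0 0; 2.5 -3.5 0 -11 0 0 0; 2.5 -3.5 0 -17 0 0 0; 2.5 -3.5 0 -23 0 0 0'; python3 -m creep '2.5 0 0 -5 0 0 0; 2.5 0 0 -5 0 0 0; 2.5 0 0 -5 0 0 0';python3 -c "
from look import *
look('w4',None,(0,640,0,240),None)"
```

```text
clock: 8.43
position: [0.4202, -0.1538, 0.0317]
ee_rot: [-3.132, 0.24, -0.001]
force: [-1.8, 1.0, -0.5]
width: 0.269
gripper_force: 0.8
t 8.425 tool in bay mm [ -61.7 -163.9] z 31.7 yaw rel -1.11 tilt [0.02 0.  ] F bay [-1.9  0.8] -0.5 w 0.27
clock: 9.05
position: [0.3857, -0.1486, 0.2643]
ee_rot: [3.132, -0.24, 0.004]
force: [1.4, -0.8, 0.1]
width: 0.273
gripper_force: 0.0
clock: 9.43
position: [0.3854, -0.1486, 0.3116]
ee_rot: [3.132, -0.24, 0.001]
force: [0.1, -0.6, 0.1]
width: 0.27
gripper_force: 0.0
t 9.425 tool in bay mm [ -96.9 -163.5] z 311.6 yaw rel -1.13 tilt [ 0.04 -0.03] F bay [ 0.2 -0.6] 0.1 w 0.27
px box 239 44 158 97 size [186.7 107.7] case in bay mm [   0.2 -164.2] yaw -0.19
```

The case is squared at (0.2, -164.2) mm, yaw -0.2°. Before going behind it, I'll check the space near the block and the drawers.

Run:
```python
from meas import *
c=cam("wrist"); f=lambda c,p,z:(rel(B,np.r_[ray(c,p,z)[:2],0])[:2]*1000).round(0)
W=cv2.imread("pics/w4v.png"); cv2.imwrite("pics/w4c.png",cv2.resize(W[0:200,380:640],(780,600)))
for n,p in(("block",(491,130)),("block",(505,74)),("drawer",(487,20)),("drawer",(640,20))): print(n,f(c,p,0.035),f(c,p,0),f(c,p,.1))
s=cam("scene"); print("scene drawer corner",f(s,(410,167),0),ray(s,(410,167),0).round(3), f(s,(487,150),0))
```

```text
block [ -44. -382.] [ -46. -400.] [ -41. -348.]
block [  22. -391.] [  26. -410.] [  14. -355.]
drawer [  81. -362.] [  90. -378.] [  64. -331.]
drawer [  78. -540.] [  86. -572.] [  61. -481.]
scene drawer corner [  96. -397.] [ 0.546 -0.405  0.   ] [  66. -773.]
```

View pics/w4c.png

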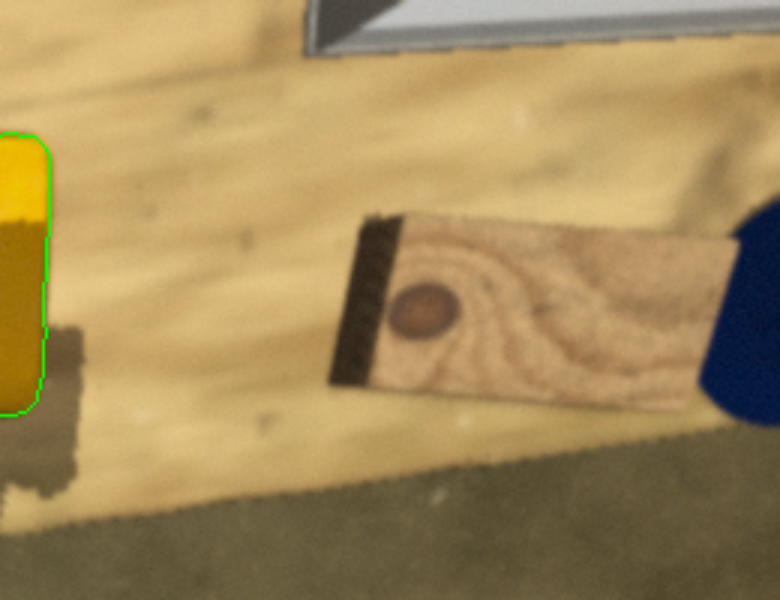

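The picture shows the block starting at about bay y = -400 mm and the drawer tray's corner at about (88, -380) mm. My standoff at y of about -287 is clear of both.

```bash
python3 -m creep '5 2.5 0 0 0 0 -10; 5 5 0 0 0 0 -20; 5 7.5 0 0 0 0 -30; 5 9.9 0.2 0 0 0 -40; 5 9.9 0.2 0 0 0 -50'; python3 -m creep '5 0 0 0 0 0 -10; 5 0 0 0 0 0 -20; 5 0 0 0 0 0 -30; 5 0 0 0 0 0 -40.5; 5 0 0 0 0 0 -40.5'; python3 -m creep '5 -5 0 0 0 0 0; 5 -9 0 3 0 0 0; 5 -12 0 7 0 0 0; 5 -12.3 0 12 0 0 0; 5 -12.3 0 12 0 0 0';python3 -c "from meas import *; tool()"
```

```text
clock: 10.1
position: [0.4837, -0.1655, 0.3096]
ee_rot: [-2.934, -1.115, 0.002]
force: [-0.8, 0.7, 0.2]
width: 0.543
gripper_force: 0.0
clock: 10.72
position: [0.4824, -0.1655, 0.3103]
ee_rot: [-2.375, -2.053, 0.001]
force: [-0.5, -0.1, 0.1]
width: 0.544
gripper_force: 0.0
clock: 11.35
position: [0.4625, -0.2866, 0.1881]
ee_rot: [-2.374, -2.046, 0.004]
force: [-0.3, 0.7, 2.2]
width: 0.544
gripper_force: 0.0
t 11.35 tool in bay mm [  -2.1 -289.9] z 188.1 yaw rel 89.15 tilt [-0.4   0.24] F bay [-0.4  0.6] 2.2 w 0.54
```

```bash
python3 -m creep '5 0 0.2 6 0 0 0; 5 0 0.2 11 0 0 0; 5 0 0.2 14 0 0 0; 5 0 0.2 15.4 0 0 0; 5 0 0.2 15.6 0 0 0';python3 -c "from meas import *; tool()"; python3 -m creep '5 0.7 0 0 0 0 0; 5 1.4 0 0 0 0 0; 5 1.9 0 0 0 0 0; 5 2.5 0 0 0 0 0; 5 3 0 0 0 0 0';python3 -c "from meas import *; tool()"
```

```text
clock: 11.98
position: [0.468, -0.2874, 0.0365]
ee_rot: [2.376, 2.055, 0.0]
force: [-0.4, 0.4, 0.7]
width: 0.549
gripper_force: 0.0
t 11.975 tool in bay mm [   3.5 -290.1] z 36.5 yaw rel 89.36 tilt [ 0.04 -0.02] F bay [-0.5  0.4] 0.7 w 0.55
clock: 12.6
position: [0.4717, -0.2584, 0.0361]
ee_rot: [2.375, 2.054, -0.001]
force: [-0.4, -4.0, 2.7]
width: 0.548
gripper_force: 2.0
t 12.6 tool in bay mm [   3.2 -260.8] z 36.1 yaw rel 89.35 tilt [ 0.03 -0.07] F bay [ 0.2 -4. ] 2.7 w 0.55
```

```bash
python3 -m creep '5 1 0 0 0 0 0; 5 2 0 0 0 0 0; 5 3 -0.03 0 0 0 0; 5 4 -0.04 0 0 0 0; 5 4.5 -0.05 0 0 0 0';python3 -c "from meas import *; tool()"; python3 -m creep '5 -1 0 0 0 0 0; 5 -3 0 -5 0 0 0; 5 -3 0 -11 0 0 0; 5 -3 0 -17 0 0 0; 5 -3 0 -23 0 0 0'; python3 -m creep '5 3 0 -5 0 0 0; 5 6 0 -5 0 0 0; 5 6 0 -5 0 0 0; 5 6 0 -5 0 0 0';python3 -c "
from look import *
look('w5',None,(0,640,0,240),None)"
```

```text
clock: 13.22
position: [0.4776, -0.2122, 0.0357]
ee_rot: [-2.374, -2.057, -0.0]
force: [-0.7, -3.8, 3.0]
width: 0.545
gripper_force: 2.1
t 13.225 tool in bay mm [   2.9 -214.3] z 35.7 yaw rel 89.44 tilt [-0.01  0.01] F bay [-0.1 -3.8] 3.0 w 0.55
clock: 13.85
position: [0.4724, -0.2433, 0.2674]
ee_rot: [-2.375, -2.055, -0.0]
force: [0.1, -0.7, -1.1]
width: 0.546
gripper_force: 0.0
clock: 14.35
position: [0.4812, -0.1845, 0.3151]
ee_rot: [-2.376, -2.054, 0.001]
force: [-0.1, -0.2, -0.7]
width: 0.547
gripper_force: 0.0
t 14.35 tool in bay mm [   2.8 -186.3] z 315.1 yaw rel 89.35 tilt [-0.07  0.01] F bay [-0.1 -0.2] -0.7 w 0.55
px box 276 30 92 158 size [185.3 108.3] case in bay mm [   0.5 -109.1] yaw -0.5
```

```bash
python3 -m creep '5 -4.8 0 2 0 0 -0.5; 5 -4.8 0 8 0 0 -0.5; 5 -4.8 0 14 0 0 -0.5; 5 -4.8 0 20 0 0 -0.5; 5 -4.8 0 26 0 0 -0.5'; python3 -m creep '5 0.3 0 2.1 0 0 0; 5 1 0 2.2 0 0 0; 5 1.5 0 2.2 0 0 0; 5 2 0 2.2 0 0 0; 5 2.5 0 2.2 0 0 0'; python3 -c "from meas import *; tool()"
```

```text
clock: 15.02
position: [0.474, -0.2323, 0.0533]
ee_rot: [-2.368, -2.063, 0.001]
force: [1.5, -1.2, -0.6]
width: 0.546
gripper_force: 0.0
clock: 15.65
position: [0.4789, -0.2072, 0.0349]
ee_rot: [2.365, 2.063, 0.0]
force: [-0.2, -4.4, 2.7]
width: 0.543
gripper_force: 2.1
t 15.65 tool in bay mm [   3.6 -209.1] z 34.9 yaw rel 89.84 tilt [ 0.1  -0.11] F bay [ 0.4 -4.4] 2.7 w 0.54
```

```bash
python3 -m creep '5 1 0 0 0 0 0; 5 2 0 0 0 0 0; 5 3 -0.01 0 0 0 0; 5 4 -0.02 0 0 0 0; 5 5 -0.03 0 0 0 0'; python3 -c "from meas import *; tool()";python3 -m creep '5 1 0 0 0 0 0; 5 2 0 0 0 0 0; 5 3 0 0 0 0 0; 5 3.8 0 0 0 0 0; 5 4 0 0 0 0 0'; python3 -c "from meas import *; tool()"; python3 -m creep '5 -1 0 0 0 0 0; 5 -2 0 -5 0 0 0; 5 -2 0 -11 0 0 0; 5 -2 0 -17 0 0 0; 5 -2 0 -23 0 0 0'; python3 -m creep '5 3 0 -5 0 0 0; 5 5 0 -5 0 0 0; 5 5 0 -5 0 0 0; 5 5 0 -5 0 0 0';python3 -c "
from look import *
look('w6',None,(240,420,0,240),None)"
```

```text
clock: 16.27
position: [0.4847, -0.156, 0.0337]
ee_rot: [-2.366, -2.066, 0.0]
force: [-0.1, -4.0, 3.1]
width: 0.54
gripper_force: 2.0
t 16.275 tool in bay mm [   2.5 -157.5] z 33.7 yaw rel 89.9 tilt [-0.01 -0.  ] F bay [ 0.5 -4. ] 3.1 w 0.54
clock: 16.9
position: [0.4901, -0.1162, 0.0337]
ee_rot: [-2.365, -2.067, -0.0]
force: [0.4, -3.7, 2.1]
width: 0.548
gripper_force: 1.9
t 16.9 tool in bay mm [   2.5 -117.4] z 33.7 yaw rel 89.95 tilt [-0.01  0.01] F bay [ 0.9 -3.6] 2.1 w 0.55
clock: 17.52
position: [0.4868, -0.1374, 0.2656]
ee_rot: [-2.367, -2.065, -0.0]
force: [0.7, -0.8, -0.9]
width: 0.545
gripper_force: 0.0
clock: 18.02
position: [0.4935, -0.0887, 0.3129]
ee_rot: [-2.367, -2.064, 0.002]
force: [-0.8, 0.3, -0.6]
width: 0.541
gripper_force: 0.0
t 18.025 tool in bay mm [  2.3 -89.6] z 312.9 yaw rel 89.83 tilt [-0.1  -0.01] F bay [-0.9  0.2] -0.6 w 0.54
px box 275 29 93 160 size [186.6 108.3] case in bay mm [ -1.3 -12.8] yaw -0.01
```

View pics/w6v.png

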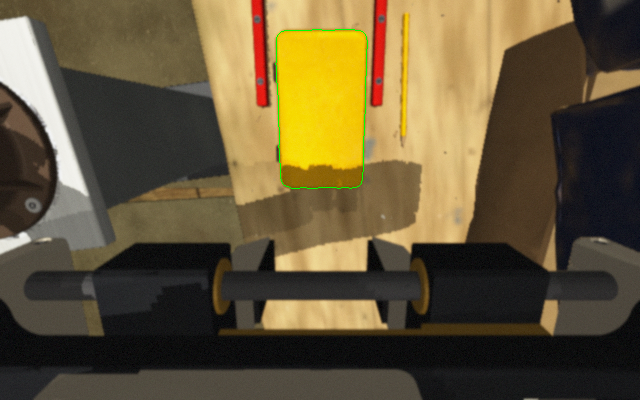

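The picture shows the case straight in the lane, with clear gaps of about 6–7 px on both sides. I'll continue the push to the stop.

```bash
python3 -m creep '5 -4.8 0.05 2 0 0 0; 5 -4.8 0.05 8 0 0 0; 5 -4.8 0.05 14 0 0 0; 5 -4.8 0.05 20 0 0 0; 5 -4.8 0.05 26 0 0 0'; python3 -m creep '5 0.3 0 1.8 0 0 0; 5 1 0 1.8 0 0 0; 5 2 0 1.8 0 0 0; 5 3 0 1.8 0 0 0; 5 4 0 1.8 0 0 0'; python3 -c "from meas import *; tool()"; python3 -m creep '5 1 0 0 0 0 0; 5 2 0 0 0 0 0; 5 3 0 0 0 0 0; 5 4 0 0 0 0 0; 5 5 0 0 0 0 0'; python3 -c "from meas import *; tool()"
```

```text
clock: 18.7
position: [0.4874, -0.1362, 0.0513]
ee_rot: [-2.368, -2.064, 0.001]
force: [1.5, -1.1, -0.6]
width: 0.547
gripper_force: 0.0
clock: 19.32
position: [0.4942, -0.0954, 0.0367]
ee_rot: [2.366, 2.064, 0.001]
force: [-0.5, -3.4, 2.5]
width: 0.546
gripper_force: 2.0
t 19.325 tool in bay mm [  3.9 -96.2] z 36.7 yaw rel 89.86 tilt [ 0.09 -0.07] F bay [-0.1 -3.4] 2.5 w 0.55
clock: 19.95
position: [0.5003, -0.0451, 0.0357]
ee_rot: [-2.367, -2.066, 0.0]
force: [-0.2, -3.9, 2.3]
width: 0.544
gripper_force: 2.1
t 19.95 tool in bay mm [  3.2 -45.6] z 35.7 yaw rel 89.89 tilt [-0.02 -0.  ] F bay [ 0.4 -3.9] 2.3 w 0.54
```

```bash
python3 -m creep '5 1 0 0 0 0 0; 5 2 0 0 0 0 0; 5 3 0 0 0 0 0; 5 3.7 0 0 0 0 0; 5 4 0 0 0 0 0'; python3 -c "from meas import *; tool()"; python3 -m creep '5 0.15 0 0 0 0 0; 5 0.3 0 0 0 0 0; 5 0.4 0 0 0 0 0; 5 0.5 0 0 0 0 0'; python3 -c "from meas import *; tool()"
```

```text
clock: 20.58
position: [0.5057, -0.0056, 0.0357]
ee_rot: [-2.366, -2.067, 0.0]
force: [-0.9, -3.6, 3.7]
width: 0.544
gripper_force: 2.1
t 20.575 tool in bay mm [ 3.3 -5.7] z 35.7 yaw rel 89.93 tilt [-0.01  0.  ] F bay [-0.4 -3.7] 3.7 w 0.54
clock: 21.08
position: [0.5062, -0.0021, 0.0357]
ee_rot: [2.367, 2.065, -0.002]
force: [-1.1, -8.2, 3.9]
width: 0.548
gripper_force: 4.1
t 21.075 tool in bay mm [ 3.4 -2.2] z 35.7 yaw rel 89.85 tilt [-0.03 -0.07] F bay [-0.  -8.3] 3.9 w 0.55
```

```bash
python3 -m creep '5 0.1 0 0 0 0 0; 5 0.2 0 0 0 0 0; 5 0.2 0 0 0 0 0'; python3 -c "from meas import *; tool()"
```

```text
clock: 21.45
position: [0.5063, -0.0021, 0.0357]
ee_rot: [2.367, 2.063, -0.005]
force: [-1.8, -12.6, 5.6]
width: 0.545
gripper_force: 6.2
t 21.45 tool in bay mm [ 3.4 -2.1] z 35.7 yaw rel 89.79 tilt [-0.07 -0.21] F bay [ -0.1 -12.8] 5.6 w 0.54
```

The force climbs with no travel, so the case is against the stop. I'll draw straight back, rise and check.

```bash
python3 -m creep '5 -0.5 0 0 0 0 0; 5 -1.5 0 0 0 0 0; 5 -4 0 0 0 0 0; 5 -5 0 -5 0 0 0; 5 -5 0 -11 0 0 0'; python3 -m creep '5 3 0 -6 0 0 0; 5 7 0 -11 0 0 0; 5 12 0 -17 0 0 0; 5 12 0 -18 0 0 0; 5 12 0 -18 0 0 0';python3 -c "
from look import *
look('w7',None,(240,420,0,240),None)"
```

```text
clock: 22.08
position: [0.4988, -0.0498, 0.146]
ee_rot: [-2.366, -2.063, 0.002]
force: [1.6, -0.6, -0.3]
width: 0.546
gripper_force: 0.0
clock: 22.7
position: [0.5169, 0.0722, 0.3278]
ee_rot: [2.362, 2.068, 0.006]
force: [-0.7, -0.1, -0.9]
width: 0.545
gripper_force: 0.0
t 22.7 tool in bay mm [ 4.  72.9] z 327.8 yaw rel 90.06 tilt [0.24 0.08] F bay [-0.6 -0.2] -0.9 w 0.54
px box 276 74 86 146 size [187.7 108.9] case in bay mm [ -1.3 103.8] yaw 0.05
```

View pics/w7v.png

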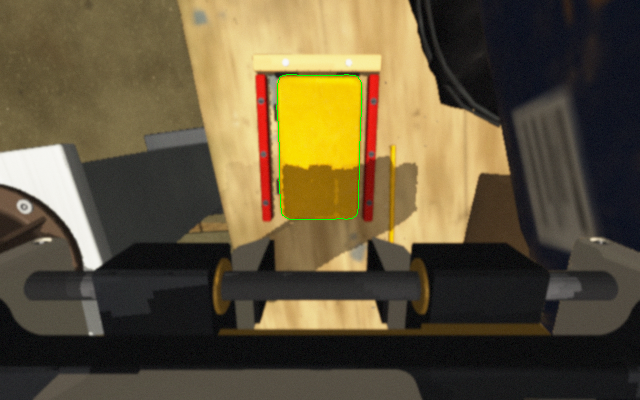

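The case sits at the stop, measured at (-1.3, 103.8) mm against a home y of 105. Its yaw is 0.05°, both rails are clear, the pencil is still beside the far rail, and the arm is well above. I'm handing the job in.

```bash
python3 -c "
from cell import job,telemetry
print(telemetry.observe()['dq'].round(3)); print(job.sign_off())"
```

```text
[ 0.014  0.021  0.026  0.041  0.007 -0.005 -0.001]
the job is handed in; nothing more can be done
None
```

The case is home against the stop pads, straight in the lane; the pictures and force readings showed no contact with either rail, the arm is drawn back clear above, and the job was handed in at about 23 s.

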